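# Gauge a peg doll blank in a three-hole sizing plate

## Robot

A 6-joint arm with a two-finger parallel gripper is mounted at the origin on the work surface. World frame = base frame: x ahead of the robot, y to its left, z up, the work surface at z = 0. Lengths are in m, angles in rad, forces in N, time in s.
With the tool pointing down it reaches from about 0.35 to 0.775 m from the base axis. Payload 5.5 kg.
Tool frame: the origin (TCP) lies at the very end of the fingers, on their centre line; the grasp point (between the pads) lies env.pinch_z behind it (env.pinch_z is the distance from the TCP to the grasp point, in m); z points along the fingers, y is the line along which they close (so a half turn about z gives the same grasp; the last joint's range is limited). The gripper opens to 85 mm and grips with 20 to 120 N. Pads are 22 mm wide; open, the fingers measure 114 mm over their backs; the gripper's body (76 mm by 85 mm) begins 54 mm behind the grasp point. The pads swing forward as they close: fully open they stand 13 mm farther back than shut.
Start: joints at [-1.285, 0.313, 0.046, 1.304, 0, 1.431], TCP at [0.238, -0.524, 0.231] pointing down, gripper open.
Joint ranges: [-2.76, 2.76], [-0.86, 1.69], [-1.03, 1.26], [-2.2, 2.34], [-1.47, 1.5], [-3.14, 3.14]. Speed limits (rad/s): [2.57, 2.57, 3.14, 3.14, 3.14, 3.14].

## Interface

Orientations are given as a unit quaternion [w, x, y, z].
In Python, from workcell import env, eyes gives the robot as it stands.
- The arm moves only by the shell command python3 -m jog 'ROWS' [FORCE]. ROWS is JSON, one flat list of numbers, 7 for each row, row after row: the shift along the world's x, y, z as a fraction of full scale, then the turn, a rotation vector about the world's x, y, z as a fraction of full scale, then the opening, from -1 (shut) to 1 (fully open), so that 0 is half open. A call has 1 to 12 rows; each row is the pose to reach, as a shift and turn from the pose commanded when the call began, turning the shorter way round; what a row does not reach only later rows make up. Full scale, the value 1, is 20 cm for a shift and pi rad for a turn. A row lasts 1/12 s, in which the tool goes at most 41.7 mm and 7.16 degrees, less where a joint would pass 70% of its speed; a pose out of reach is approached as far as the arm can. A call with a number of a shift or a turn outside -1 to 1 is refused whole. A call with a gripper value outside its range is refused whole. The fingers move at their own pace and stop on an object; FORCE is the grip in N (left out, the last holds). Time passes only in rows, so rows that repeat a pose let the fingers close. It gives the time, the measured TCP pose, the force, the opening and the grip force at its end, in the units of the state.
- env.get_state(): the state, without advancing time (a new reading comes with each control period).
- eyes.read_camera(name): name is "side" or "top"; returns (picture, depth): 400x640x3 uint8, red, green, blue; 400x640 float32, m along the optical axis (not along the pixel's ray), 0 where there is no reading.
- eyes.calibration(name): a dict with "fx", "fy", "cx", "cy" (pixels), "R" (3x3) and "t" (3): a world point X has camera coordinates R X + t. Camera axes: x right, y down, z forward; pixel columns grow to the right and rows downward; lengths in m; the calibration is good to about 2 mm. A picture is of the moment at which its call begins. calibration takes no time and is no camera call.
- env.hand_in(): hands the job in; it is judged then, once.
The state is a dict: "clock": time; "joint_pos": joint angles; "qvel": joint speeds; "tau": joint torques, N m; "tcp_pos": TCP position; "orientation": TCP orientation; "wrist_force": force on the tool from outside, world axes, zero at the start; "ft_torque": the same for the moment, N m; "finger_gap": finger opening in m; "grip_force": force on a finger pad.
Only numpy, scipy, OpenCV 4.12 (cv2) and the standard library are available. Lean on these libraries where they do the work, as an engineer would, in place of code of your own. Each camera call takes 0.05 s, during which the arm holds its last target. There are 200 camera calls.

## Task

Find the size of the cherry peg doll blank on the hole gauge, stepping down from the widest hole: keeping it upright, push it foot first through the wide hole until its foot is well out below the plate and draw it back up, then push it through the middle hole in the same way and draw it out, then press its foot lightly onto the narrow hole to confirm that it is refused. Then lower the blank, without dropping it, back through the middle hole, the smallest it passes, until it bottoms on the base board, and leave it standing there, let go. Leave the jar, tape dispenser, palette and clamp alone.

Things in the scene. Friction and masses are not known exactly. Their poses are not given: they have to be found in the camera images.
- doll_mid (a point): Centre of the loose cherry wood peg doll blank, which starts standing upright on the worktop: a 124 mm tall turned piece with a straight round body 26 mm in diameter from the foot up to 98 mm, then a short 19 mm neck and a round 26 mm head. This point is on its axis, 62 mm above its foot; z points from foot to head. 35 to 70 g. Grip the straight body about 85 mm above the foot (62 mm is too low for pushing it fully through: bottomed, the plate's top is 56 mm above its foot).
- doll_foot (a point): Centre of the flat underside (foot) of the peg doll blank, 62 mm below doll_mid on its axis; same axes.
- gauge: Hole gauge, fixed to the worktop: a 74 x 200 x 12 mm aluminium plate held flat like a bridge on two end walls (15 mm thick, at the ends of the 200 mm length) over a wooden base board 10 mm thick. Plate underside at 54 mm, plate top at 66 mm above the worktop; 44 mm of open space between board and plate. Origin at the centre of the underside of the base board; its y axis runs along the row of holes from narrow to wide, z up. It may be turned any way round.
- hole_wide (a point): Centre of the mouth of the wide hole at the plate's top face (66 mm above the worktop): 36 mm in diameter, straight through the plate, 55 mm from the middle hole towards the gauge's +y. The blank passes it loosely.
- hole_snug (a point): Centre of the mouth of the middle hole at the plate's top face: 29 mm in diameter, straight through, in the middle of the plate. The blank passes it with about 1.5 mm to spare all round; below it the base board's top (10 mm above the worktop) stops the foot.
- hole_narrow (a point): Centre of the mouth of the narrow hole at the plate's top face: 20 mm in diameter, 55 mm from the middle hole towards the gauge's -y. Too small for the blank, whose foot stops on the plate's top.
- jar: Bystander: cobalt blue glass marble jar with a steel screw lid, closed, loose, 72 mm in diameter, 110 mm tall; origin at the centre of its underside.
- tape: Bystander: red plastic tape dispenser, loose, 150 x 60 mm, 88 mm tall; origin at the centre of its underside.
- palette: Bystander: round white ceramic paint palette with six wells, loose, 170 mm in diameter, 14 mm thick; origin at the centre of its underside.
- clamp: Bystander: chrome spring clamp with black grips lying flat, loose, about 155 x 75 mm, 20 mm high; origin near its pivot, on the worktop.
- doll: The whole peg doll blank described under doll_mid; origin at the centre of its foot.
Things that resemble listed ones, but are neither listed nor needed, are in the scene too. What is shaped like the doll but blue is not meant.

How it is judged:
By the outcome, as a careful person would: the job done as asked, in the order asked, and still so for the second after the job is handed in, with the robot touching nothing.
It also fails if it takes over 56 s, if anything falls off the work surface, if the arm or the gripper's body presses on something with over 40 N, if the wrist force passes 120 N, or if a joint passes its speed limit or range.

## Working session

There is one attempt and no reset: what is moved stays moved. The work goes in short steps, Python scripts to look and compute and a shell command to move; the robot and the scene stay as the last step left them, time stands still between calls to the robot, and variables do not carry over. Pictures are saved under pics/ and viewed, at most 10 in all, crops included, and the job is handed in when it is done.

```bash
mkdir -p pics; ls; python3 - <<'E'
from workcell import env, eyes
import cv2,numpy as np
for n in("top","side"):
    p,d=eyes.read_camera(n); cv2.imwrite(f"pics/{n}0.png",p[:,:,::-1]); np.savez(f"{n}0.npz",p=p,d=d)
    c=eyes.calibration(n); print(n,c)
s=env.get_state(); print(env.pinch_z,s)
E
```

```text
pics
top {'fx': 383.83201271266427, 'fy': 383.83201271266427, 'cx': 317.6128553697695, 'cy': 196.8850665350918, 'R': array([[-2.27407759e-03, -9.99880132e-01,  1.53150549e-02],
       [-9.92318677e-01,  3.62067964e-04, -1.23707366e-01],
       [ 1.23686992e-01, -1.54787352e-02, -9.92200553e-01]]), 't': array([-0.01178907,  0.60900942,  0.89758873])}
side {'fx': 444.89305707693046, 'fy': 444.89305707693046, 'cx': 317.0454149727906, 'cy': 199.37571874151843, 'R': array([[ 0.99380611, -0.11089644,  0.00716859],
       [-0.04982263, -0.50229206, -0.86326148],
       [ 0.09933336,  0.85755738, -0.50470607]]), 't': array([-0.59391887,  0.08672116,  1.07771645])}
0.0187 {'clock': 0.1, 'joint_pos': array([-1.28459522e+00,  3.13934843e-01,  4.50977235e-02,  1.30363176e+00,
       -1.48729310e-05,  1.43120995e+00]), 'qvel': array([ 0.00105768, -0.00168903,  0.00223888,  0.00166499, -0.00154594,
        0.0007642 ]), 'tau': array([ 3.73596529e-03, -4.81727028e+01,  2.99243349e+01,  1.28019409e-02,
       -6.99405155e-05, -6.03888139e-06]), 'tcp_pos': array([ 0.23735801, -0.52321057,  0.23049473]), 'orientation': array([-8.33487716e-04,  9.77423248e-01,  2.11289125e-01, -6.86669642e-05]), 'wrist_force': array([0.37678903, 0.04341814, 0.29087988]), 'ft_torque': array([-0.00082398,  0.03385483,  0.00011255]), 'grip_force': 0.0, 'finger_gap': 0.08530474234658414}
```

View pics/top0.png

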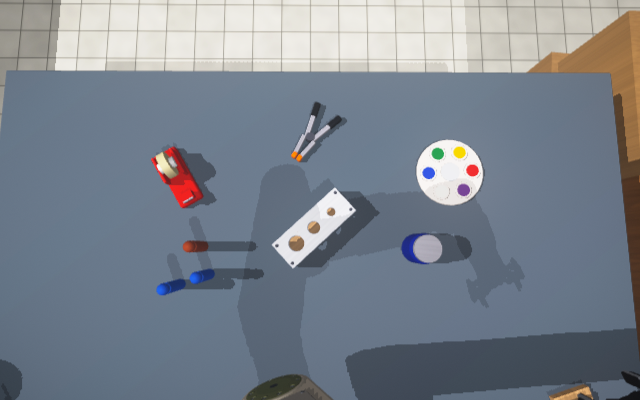

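View pics/side0.png

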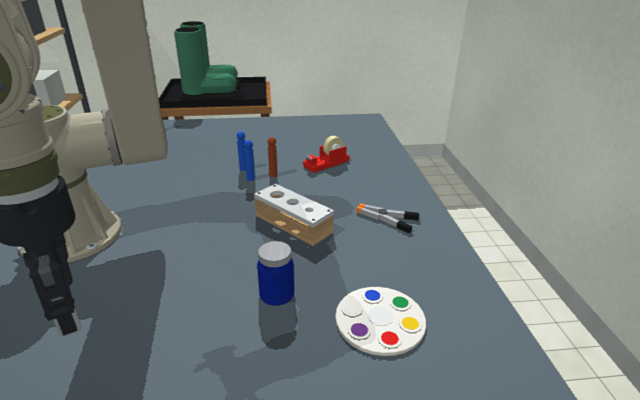

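Top view: the cherry doll is at about (195,246) and (272,157) in the side view. Look-alikes are the blue dolls at top (170,288) and (202,277), and the red tape dispenser at (178,177). The description says cherry wood, so (195,246). The gauge holes run wide (296,243), snug (313,227), narrow (331,212).

```bash
cat > h.py <<'E'
from workcell import env, eyes
import cv2,numpy as np
C={n:eyes.calibration(n) for n in("top","side")}
def ray(n,u,v):
    c=C[n]; d=np.array([(u-c['cx'])/c['fx'],(v-c['cy'])/c['fy'],1]); return -c['R'].T@c['t'],c['R'].T@d
def onz(n,u,v,z):
    o,d=ray(n,u,v); return o+d*(z-o[2])/d[2]
def proj(n,X):
    c=C[n]; q=c['R']@np.array(X)+c['t']; return np.array([c['fx']*q[0]/q[2]+c['cx'],c['fy']*q[1]/q[2]+c['cy']])
def pts(n,d,m):
    v,u=np.nonzero(m&(d>0)); c=C[n]; z=d[v,u]
    return (np.c_[(u-c['cx'])/c['fx']*z,(v-c['cy'])/c['fy']*z,z]-c['t'])@c['R']
E
python3 - <<'E'
from h import *
D={n:np.load(n+"0.npz") for n in C}
# plate
for n,(u0,u1,v0,v1) in {"top":(265,362,180,275),"side":(250,338,180,245)}.items():
    p=D[n]['p'];d=D[n]['d']; hsv=cv2.cvtColor(p,cv2.COLOR_RGB2HSV)
    m=np.zeros(d.shape,np.uint8); m[v0:v1,u0:u1]=((hsv[...,2]>150)&(hsv[...,1]<60))[v0:v1,u0:u1]
    cs,hi=cv2.findContours(m,cv2.RETR_CCOMP,cv2.CHAIN_APPROX_NONE)
    for c,h in zip(cs,hi[0]):
        a=cv2.contourArea(c)
        if a<25: continue
        w=np.array([onz(n,*q[0],0.066)[:2] for q in c],np.float32)
        r=cv2.minAreaRect(w); print(n,a,h[3],np.round(r[0],4),np.round(r[1],4),round(r[2],1))
    P=pts(n,d,m>0); print("plate z",np.median(P[:,2]))
for n,(u0,u1,v0,v1) in {"top":(175,215,235,258),"side":(262,282,130,182)}.items():
    p=D[n]['p'];d=D[n]['d']; hsv=cv2.cvtColor(p,cv2.COLOR_RGB2HSV)
    m=np.zeros(d.shape,bool); m[v0:v1,u0:u1]=(((hsv[...,0]<15)|(hsv[...,0]>170))&(hsv[...,1]>120)&(hsv[...,2]>50))[v0:v1,u0:u1]
    v,u=np.nonzero(m); print(n,m.sum(),u.min(),u.max(),v.min(),v.max())
    P=pts(n,d,m); print(np.round(np.percentile(P,[2,50,98],axis=0),4))
    b=P[(P[:,2]<.09)&(P[:,2]>.02)]
    if len(b):
        A=np.c_[2*b[:,:2],np.ones(len(b))]; s=np.linalg.lstsq(A,(b[:,:2]**2).sum(1),rcond=None)[0]; print("fit",s[:2],np.sqrt(s[2]+s[:2]@s[:2]),len(b))
    if n=="side":
      for vv in (145,150,160,165,170): 
        uu=u[v==vv]; print(vv,uu.min(),uu.max())
    cr=cv2.resize(p[v0-45:v1+45,u0-45:u1+45],None,fx=4,fy=4,interpolation=cv2.INTER_CUBIC)
    if n=="side": cv2.imwrite("pics/crop.png",cr[:,:,::-1])
    np.save(n+"m.npy",m)
E
```

```text
top 2712.0 -1 [ 0.5349 -0.0026] [0.0758 0.2024] 42.4
top 200.0 0 [0.4974 0.0384] [0.0362 0.036 ] 45.2
top 125.5 0 [ 0.5339 -0.0018] [0.0281 0.0297] 44.9
top 56.5 0 [ 0.5714 -0.043 ] [0.02   0.0184] 44.8
plate z 0.06684807634182167
side 36.0 -1 [ 0.4885 -0.1717] [0.0108 0.0465] 84.2
side 1236.5 -1 [ 0.5362 -0.0031] [0.0766 0.2039] 41.9
side 28.5 7 [ 0.572  -0.0437] [0.019  0.0229] 21.8
side 68.0 7 [ 0.5348 -0.004 ] [0.0338 0.0298] 84.3
side 92.5 7 [0.4982 0.0372] [0.041  0.0382] 84.4
plate z 0.06623834334070859
top 205 183 207 241 251
[[0.4803 0.2587 0.0149]
 [0.4909 0.2631 0.115 ]
 [0.5005 0.2805 0.126 ]]
fit [0.49158081 0.27106742] 0.011884094059201863 58
side 284 268 276 137 176
[[0.4818 0.2538 0.0041]
 [0.4923 0.2595 0.0665]
 [0.5025 0.2699 0.1225]]
fit [0.4923184  0.26374618] 0.008516344995622866 159
145 269 274
150 268 275
160 269 275
165 269 276
170 270 276
```

View pics/crop.png

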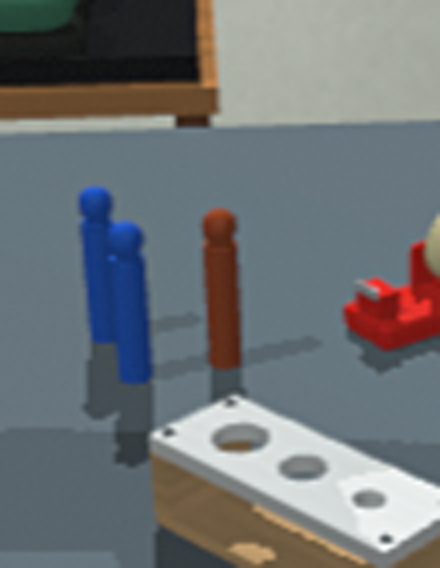

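The crop confirms it: a cherry doll standing upright, with the two blue look-alikes beside it. I'll measure the neighbours so I can choose the gripper yaw.

```bash
python3 - <<'E'
from h import *
D={n:np.load(n+"0.npz") for n in C}
for n,bs in {"top":[(150,186,278,298),(187,216,266,286)],"side":[(233,246,128,175),(244,257,136,185)]}.items():
    p=D[n]['p'];d=D[n]['d'];hsv=cv2.cvtColor(p,cv2.COLOR_RGB2HSV)
    for u0,u1,v0,v1 in bs:
        m=np.zeros(d.shape,bool); m[v0:v1,u0:u1]=((abs(hsv[...,0].astype(int)-115)<12)&(hsv[...,1]>150)&(hsv[...,2]>70))[v0:v1,u0:u1]
        print(n,np.round(np.percentile(pts(n,d,m),[3,50,97],axis=0),3).tolist())
# doll: intersect rays through axis pixels: project upright axis at candidate (x,y), least squares on rays
m=np.load("topm.npy"); s=np.load("sidem.npy")
c=C["top"]; v,u=np.nonzero(m); h=u<=192; print("head px",u[h].mean(),v[h].mean(),onz("top",u[h].mean(),v[h].mean(),.111))
v,u=np.nonzero(s)
for z in (.03,.06,.09):
    r=int(round(proj("side",(.492,.267,z))[1])); uu=u[v==r]; a=onz("side",uu.mean(),r,z); print(z,r,uu.mean(),proj("side",(.492,.267,z))[0])
    q=proj("top",(.492,.267,z)); print(" top",q, v.size)
v,u=np.nonzero(m)
for uc in (188,194,200,204): print(uc,v[u==uc].min(),v[u==uc].max())
for z in(.0,.124): print(proj("top",(.492,.267,z)),proj("side",(.492,.267,z)))
E
```

```text
top [[0.389, 0.311, 0.003], [0.402, 0.316, 0.096], [0.412, 0.333, 0.126]]
top [[0.412, 0.242, 0.002], [0.425, 0.246, 0.098], [0.436, 0.27, 0.125]]
side [[0.39, 0.247, 0.005], [0.401, 0.312, 0.072], [0.415, 0.322, 0.122]]
side [[0.406, 0.236, 0.004], [0.424, 0.242, 0.061], [0.435, 0.314, 0.122]]
head px 187.96842105263158 246.1578947368421 [0.49081215 0.27387372 0.111     ]
0.03 167 272.5 272.450216724022
 top [201.61081082 245.53085047] 284
0.06 158 272.0 272.01291366402995
 top [197.94893381 245.55712045] 284
0.09 149 271.5 271.56550279567995
 top [194.03503831 245.58519838] 284
188 241 251
194 242 251
200 242 250
204 242 250
[205.04425157 245.50621928] [272.87775068 175.77699922]
[189.2604455  245.61945088] [271.04576957 137.80232929]
```

```bash
python3 -m jog '[0.4,0.5,0,0,0,0.14,1, 0.8,1,0,0,0,0.28,1, 0.8,1,0,0,0,0.28,1, 0.8,1,0,0,0,0.28,1, 0.8,1,0,0,0,0.28,1, 0.8,1,0,0,0,0.28,1, 0.8,1,0,0,0,0.28,1, 0.8,1,0,0,0,0.28,1]' 40
python3 -m jog '[0.4,1,0,0,0,0.28,1, 0.4,1,0,0,0,0.28,1, 0.4,1,0,0,0,0.28,1, 0.4,1,0,0,0,0.28,1, 0.4,1,0,0,0,0.28,1, 0.4,1,0,0,0,0.28,1, 0.4,1,0,0,0,0.28,1, 0.4,1,0,0,0,0.28,1]'
python3 -m jog '[0.07,1,0,0,0,0.3,1, 0.07,1,0,0,0,0.3,1, 0.07,1,0,0,0,0.3,1, 0.07,1,0,0,0,0.3,1, 0.07,1,0,0,0,0.3,1, 0.07,1,0,0,0,0.3,1, 0.07,1,0,0,0,0.3,1, 0.07,1,0,0,0,0.3,1, 0.07,1,0,0,0,0.3,1]'
```

```text
clock: 0.77
tcp_pos: [0.3988, -0.321, 0.2311]
orientation: [-0.0, 0.792, 0.611, 0.0]
wrist_force: [-0.5, -1.3, -0.5]
finger_gap: 0.0855
grip_force: 0.0
clock: 1.43
tcp_pos: [0.4775, -0.1237, 0.231]
orientation: [-0.0, 0.46, 0.888, -0.0]
wrist_force: [0.5, 0.4, -1.0]
finger_gap: 0.0852
grip_force: 0.0
clock: 2.18
tcp_pos: [0.4917, 0.0752, 0.231]
orientation: [-0.0, 0.01, 1.0, -0.0]
wrist_force: [-0.1, -0.1, -0.4]
finger_gap: 0.0857
grip_force: 0.0
```

```bash
python3 -m jog '[0,0.2,0,0,0,0,1, 0,0.4,0,0,0,0,1, 0,0.6,0,0,0,0,1, 0,0.8,0,0,0,0,1, 0,0.96,0,0,0,0,1, 0,0.96,0,0,0,0,1, 0,0.96,-0.2,0,0,0,1, 0,0.96,-0.4,0,0,0,1, 0,0.96,-0.55,0,0,0,1, 0,0.96,-0.7,0,0,0,1, 0,0.96,-0.82,0,0,0,1, 0,0.96,-0.82,0,0,0,1]'
python3 -m jog '[0,0,0,0,0,0,0, 0,0,0,0,0,0,-0.2, 0,0,0,0,0,0,-0.4, 0,0,0,0,0,0,-0.6, 0,0,0,0,0,0,-1, 0,0,0,0,0,0,-1, 0,0,0,0,0,0,-1, 0,0,0,0,0,0,-1, 0,0,0,0,0,0,-1, 0,0,0,0,0,0,-1]' 40
```

```text
clock: 3.18
tcp_pos: [0.4883, 0.2652, 0.062]
orientation: [-0.004, 0.011, 1.0, -0.002]
wrist_force: [-1.4, -0.4, -0.5]
finger_gap: 0.0853
grip_force: 0.0
clock: 4.02
tcp_pos: [0.4928, 0.2691, 0.069]
orientation: [0.002, 0.007, 1.0, 0.001]
wrist_force: [-0.3, 0.9, 6.2]
finger_gap: 0.0248
grip_force: 39.3
```

```bash
python3 -m jog '[0,0,0.05,0,0,0,-1, 0,0,0.15,0,0,0,-1, 0,0,0.3,0,0,0,-1, 0,0,0.45,0,0,0,-1, 0,0,0.6,0,0,0,-1, 0,0,0.6,0,0,0,-1, 0,-0.2,0.6,0,0,0,-1, 0,-0.4,0.6,0,0,0,-1, 0,-0.6,0.6,0,0,0,-1, 0,-0.7,0.6,0,0,0,-1, 0,-0.7,0.6,0,0,0,-1, 0,-0.7,0.6,0,0,0,-1]'
python3 -m jog '[0,0,0,0,0,0,-1, 0,0,0,0,0,0,-1, 0,0,0,0,0,0,-1]'
python3 - <<'E'
from h import *
for n in C:
    p,d=eyes.read_camera(n); cv2.imwrite(f"pics/{n}1.png",p[:,:,::-1]); np.savez(f"{n}1.npz",p=p,d=d)
s=env.get_state(); print(s['tcp_pos'],s['orientation'],s['wrist_force'],s['clock'])
a=[cv2.imread(f"pics/{n}1.png") for n in C]
print([proj(n,s['tcp_pos']) for n in C])
b=[]
for n,i in zip(C,a):
    u,v=proj(n,s['tcp_pos']).astype(int); b.append(cv2.resize(i[max(v-50,0):,max(u-65,0):][:110,:130],(390,330)))
cv2.imwrite("pics/hand.png",np.hstack(b))
E
```

```text
clock: 5.02
tcp_pos: [0.4913, 0.1273, 0.1876]
orientation: [-0.0, 0.008, 1.0, 0.0]
wrist_force: [0.4, 0.6, -1.6]
finger_gap: 0.0248
grip_force: 39.5
clock: 5.27
tcp_pos: [0.4914, 0.1294, 0.1873]
orientation: [-0.0, 0.006, 1.0, 0.0]
wrist_force: [-0.0, 0.2, -0.7]
finger_gap: 0.0249
grip_force: 39.5
[0.49138869 0.12925226 0.1872107 ] [-1.07967009e-04  6.16731831e-03  9.99980974e-01  5.86667996e-05] [ 0.49781117 -0.289659   -0.62811637] 5.3667
[array([248.24152907, 245.83817737]), array([270.89114922, 135.42003689])]
```

View pics/hand.png

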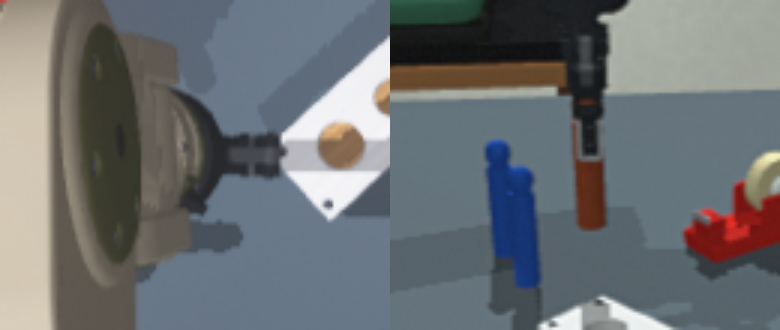

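The doll is held upright, and its lower body shows clearly in the side crop (pixel ~(272,150)). I'll measure its axis and foot from the side view.

```bash
cat >> h.py <<'E'
def held(n="side",y=None,box=None):
    p,d=eyes.read_camera(n); s=env.get_state(); t=s['tcp_pos']; hsv=cv2.cvtColor(p,cv2.COLOR_RGB2HSV)
    u,v=proj(n,t).astype(int); m=np.zeros(d.shape,bool); sl=np.s_[v-20:v+70,u-14:u+18]
    m[sl]=((((hsv[...,0]<12)|(hsv[...,0]>172))&(hsv[...,1]>130)&(hsv[...,2]>50)))[sl]
    l,lab,st,_=cv2.connectedComponentsWithStats(m.astype(np.uint8)); m=lab==1+np.argmax(st[1:,4])
    P=pts(n,d,m); vs,us=np.nonzero(m)
    print("tcp",np.round(t,4),"rows",vs.min(),vs.max())
    for r in range(vs.min()+1,vs.max()-1,4):
        uu=us[vs==r]; k=(uu.min()+uu.max())/2; o,dr=ray(n,k,r); X=o+dr*(t[1]-o[1])/dr[1]; print(r,uu.min(),uu.max(),np.round(X,4))
    r=vs.max()+.5; uu=us[vs==vs.max()-1]; o,dr=ray(n,uu.mean(),r); X=o+dr*(t[1]-.012-o[1])/dr[1]; print("foot front",np.round(X,4))
E
python3 - <<'E'
from h import *
held()
E
```

```text
tcp [0.4914 0.1291 0.1872] rows 138 160
139 267 275 [0.4912 0.1291 0.1774]
143 267 275 [0.4907 0.1291 0.1663]
147 267 275 [0.4902 0.1291 0.1551]
151 268 275 [0.491  0.1291 0.1437]
155 268 275 [0.4905 0.1291 0.1323]
foot front [0.4898 0.1171 0.122 ]
```

```bash
python3 -m jog '[0.01,-0.1,0,0,0,0,-1, 0.02,-0.25,0,0,0,0,-1, 0.03,-0.4,0,0,0,0,-1, 0.035,-0.456,0,0,0,0,-1, 0.035,-0.456,0,0,0,0,-1, 0.035,-0.456,0,0,0,0,-1, 0.035,-0.456,0,0,0,0,-1, 0.035,-0.456,0,0,0,0,-1]'
python3 - <<'E'
from h import *
held()
p,d=eyes.read_camera("side"); cv2.imwrite("pics/w1.png",cv2.resize(p[110:250,220:360],(700,600)[:1]*2 if 0 else (600,600),interpolation=cv2.INTER_CUBIC)[:,:,::-1])
E
```

```text
clock: 6.08
tcp_pos: [0.4984, 0.0381, 0.1873]
orientation: [-0.0, 0.006, 1.0, 0.0]
wrist_force: [0.6, 0.8, -0.1]
finger_gap: 0.0252
grip_force: 39.6
tcp [0.4984 0.0381 0.1873] rows 153 176
154 270 279 [0.4975 0.0381 0.1761]
158 270 279 [0.4971 0.0381 0.1655]
162 271 279 [0.4979 0.0381 0.1548]
166 271 279 [0.4975 0.0381 0.144 ]
170 271 279 [0.497  0.0381 0.1332]
174 271 279 [0.4966 0.0381 0.1222]
foot front [0.4962 0.0261 0.1214]
```

View pics/w1.png

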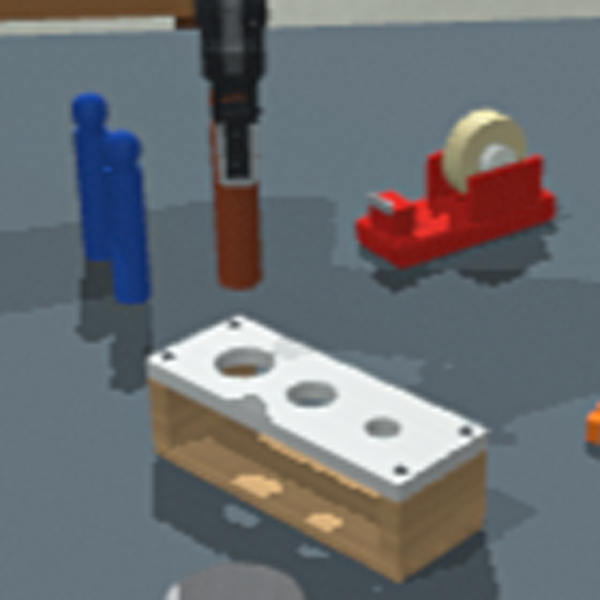

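The doll hangs upright at about (238,230) in the crop, directly over the wide hole at (243,362). Lowering it through.

```bash
python3 -m jog '[0,0,-0.1,0,0,0,-1, 0,0,-0.2,0,0,0,-1, 0,0,-0.27,0,0,0,-1, 0,0,-0.32,0,0,0,-1, 0,0,-0.37,0,0,0,-1, 0,0,-0.42,0,0,0,-1, 0,0,-0.47,0,0,0,-1, 0,0,-0.5,0,0,0,-1, 0,0,-0.5,0,0,0,-1, 0,0,-0.5,0,0,0,-1, 0,0,-0.5,0,0,0,-1]'
python3 - <<'E'
from h import *
s=env.get_state(); print(s['wrist_force'],s['ft_torque'])
p,d=eyes.read_camera("side"); cv2.imwrite("pics/w2.png",cv2.resize(p[110:250,220:360],(600,600),interpolation=cv2.INTER_CUBIC)[:,:,::-1])
E
```

```text
clock: 7.1
tcp_pos: [0.4989, 0.037, 0.0878]
orientation: [0.0, 0.007, 1.0, 0.0]
wrist_force: [-0.6, 0.3, -0.0]
finger_gap: 0.0249
grip_force: 39.6
[-0.63281584  0.32886576 -0.04450916] [ 0.00187794 -0.03476959  0.02494689]
```

View pics/w2.png

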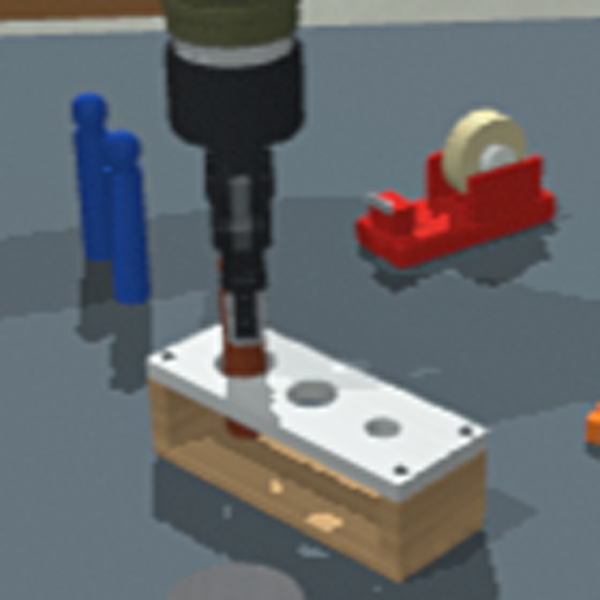

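Foot shows below the plate at about (243,425) in the crop, with no contact force. Drawing it up and moving over to the middle hole.

```bash
python3 -m jog '[0,0,0.06,0,0,0,-1, 0,0,0.14,0,0,0,-1, 0,0,0.24,0,0,0,-1, 0,0,0.32,0,0,0,-1, 0,0,0.32,0,0,0,-1, 0,0,0.32,0,0,0,-1, 0.06,-0.07,0.32,0,0,0,-1, 0.12,-0.14,0.32,0,0,0,-1, 0.184,-0.203,0.32,0,0,0,-1, 0.184,-0.203,0.32,0,0,0,-1, 0.184,-0.203,0.32,0,0,0,-1, 0.184,-0.203,0.32,0,0,0,-1]'
python3 -m jog '[0,0,0,0,0,0,-1, 0,0,0,0,0,0,-1, 0,0,0,0,0,0,-1]'
python3 - <<'E'
from h import *
held(); s=env.get_state(); print(s['tcp_pos'])
p,d=eyes.read_camera("side"); cv2.imwrite("pics/s1.png",cv2.resize(p[140:240,240:340],(600,600),interpolation=cv2.INTER_CUBIC)[:,:,::-1])
c=proj("side",(.5343,-.0025,.066)); print("hole px",c,(c-[240,140])*6)
E
```

```text
clock: 8.15
tcp_pos: [0.5341, -0.0031, 0.1502]
orientation: [-0.001, 0.007, 1.0, 0.0]
wrist_force: [0.7, 0.8, 0.3]
finger_gap: 0.0249
grip_force: 39.6
clock: 8.4
tcp_pos: [0.5348, -0.003, 0.1513]
orientation: [-0.0, 0.007, 1.0, 0.0]
wrist_force: [0.0, -0.3, -1.1]
finger_gap: 0.0247
grip_force: 39.6
tcp [ 0.535  -0.003   0.1514] rows 174 196
175 287 295 [ 0.5339 -0.003   0.1386]
179 287 295 [ 0.5337 -0.003   0.1279]
183 287 296 [ 0.5347 -0.003   0.117 ]
187 287 296 [ 0.5344 -0.003   0.106 ]
191 288 296 [ 0.5354 -0.003   0.0949]
foot front [ 0.5333 -0.015   0.0865]
[ 0.53497282 -0.00304611  0.15139542]
hole px [291.79059003 201.15531413] [310.74354019 366.93188479]
```

View pics/s1.png

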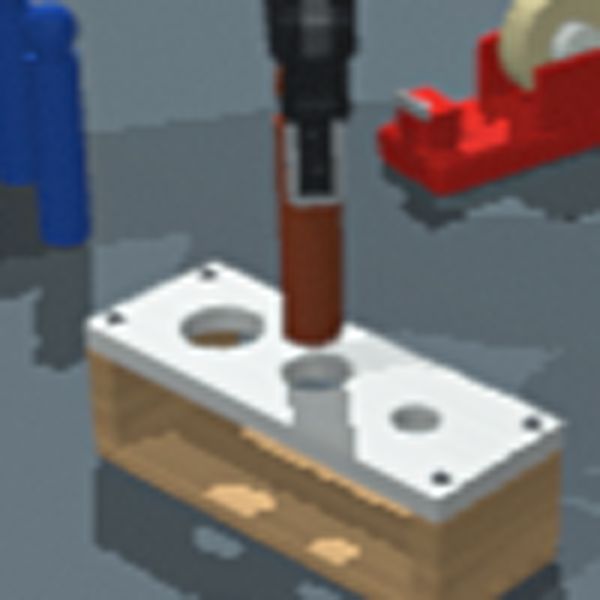

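Held over the middle hole (crop (312,345) against the hole centre (315,372)). Lowering slowly and watching the force.

```bash
python3 -m jog '[0,0,-0.04,0,0,0,-1, 0,0,-0.07,0,0,0,-1, 0,0,-0.085,0,0,0,-1, 0,0,-0.095,0,0,0,-1, 0,0,-0.105,0,0,0,-1, 0,0,-0.11,0,0,0,-1, 0,0,-0.115,0,0,0,-1, 0,0,-0.12,0,0,0,-1, 0,0,-0.12,0,0,0,-1]'
python3 - <<'E'
from h import *
for i in range(3):
    eyes.read_camera("side"); s=env.get_state(); print(s['wrist_force'],s['ft_torque'],s['tcp_pos'])
E
```

```text
clock: 9.25
tcp_pos: [0.5353, -0.0036, 0.1272]
orientation: [-0.0, 0.007, 1.0, -0.0]
wrist_force: [1.4, -1.6, -1.5]
finger_gap: 0.0247
grip_force: 39.4
[-0.14201414 -0.26086063 -1.07041663] [-0.22287945 -0.1206365   0.04623543] [ 0.5352584  -0.00355294  0.12719743]
[ 0.69467943 -1.58752379 -1.1776074 ] [-0.19529882 -0.12861112 -0.0029315 ] [ 0.53522852 -0.00355779  0.1272316 ]
[ 0.08074929 -1.14361556 -2.0042538 ] [-0.26908908 -0.12360254 -0.01147565] [ 0.53525127 -0.00354948  0.1272507 ]
```

In the hole with a light side push towards (+x, -y). Shifting by about 1 mm that way, then going on.

```bash
python3 -m jog '[0.003,-0.005,0,0,0,0,-1, 0.003,-0.005,0,0,0,0,-1, 0.003,-0.005,-0.01,0,0,0,-1, 0.003,-0.005,-0.02,0,0,0,-1, 0.003,-0.005,-0.03,0,0,0,-1, 0.003,-0.005,-0.03,0,0,0,-1]'
python3 - <<'E'
from h import *
for i in range(3):
    eyes.read_camera("side"); s=env.get_state(); print(s['wrist_force'],s['ft_torque'],s['tcp_pos'])
E
```

```text
clock: 9.9
tcp_pos: [0.5355, -0.0044, 0.1207]
orientation: [-0.0, 0.007, 1.0, 0.0]
wrist_force: [-0.4, 0.2, -0.7]
finger_gap: 0.0248
grip_force: 39.4
[-0.22764291 -1.06779248 -0.50963435] [-0.01085005  0.05158221 -0.00193644] [ 0.5355455  -0.00441872  0.12091361]
[-0.08150333  0.54245377 -0.80976938] [-0.02633666  0.06430206 -0.00209206] [ 0.53572636 -0.00444952  0.12111554]
[ 0.24729444  0.36493596 -0.90502338] [-0.03531213  0.01160849  0.02952923] [ 0.53583301 -0.00447755  0.12126175]
```

Clear now. Lowering until the foot is about 30 mm below the plate (TCP z ≈ 0.089).

```bash
python3 -m jog '[0,0,-0.02,0,0,0,-1, 0,0,-0.04,0,0,0,-1, 0,0,-0.06,0,0,0,-1, 0,0,-0.08,0,0,0,-1, 0,0,-0.1,0,0,0,-1, 0,0,-0.12,0,0,0,-1, 0,0,-0.14,0,0,0,-1, 0,0,-0.16,0,0,0,-1, 0,0,-0.16,0,0,0,-1, 0,0,-0.16,0,0,0,-1]'
python3 - <<'E'
from h import *
for i in range(2):
    p,d=eyes.read_camera("side"); s=env.get_state(); print(s['wrist_force'],s['ft_torque'],s['tcp_pos'])
cv2.imwrite("pics/s2.png",cv2.resize(p[140:240,240:340],(600,600),interpolation=cv2.INTER_CUBIC)[:,:,::-1])
E
```

```text
clock: 10.88
tcp_pos: [0.5357, -0.0045, 0.089]
orientation: [-0.0, 0.007, 1.0, 0.0]
wrist_force: [-0.6, 0.2, -0.4]
finger_gap: 0.0252
grip_force: 39.4
[ 0.0018082  -0.05386304 -0.49480447] [ 0.0118536  -0.03629523  0.00146074] [ 0.53591447 -0.00448737  0.08929119]
[-0.0137624   0.03673494 -1.21799372] [ 0.00575129 -0.00019432 -0.01270454] [ 0.53605598 -0.00453271  0.08946258]
```

View pics/s2.png

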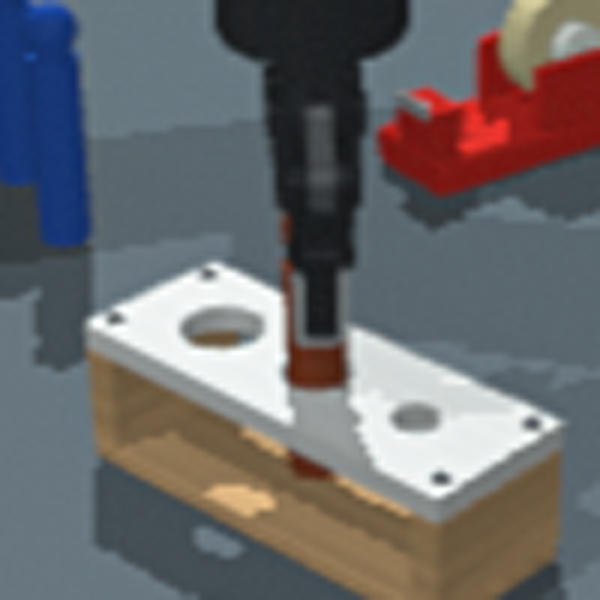

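The foot shows below the plate at (312,465) in the crop, free of contact. Drawing out and moving over the narrow hole.

```bash
python3 -m jog '[0,0,0.05,0,0,0,-1, 0,0,0.12,0,0,0,-1, 0,0,0.2,0,0,0,-1, 0,0,0.28,0,0,0,-1, 0,0,0.31,0,0,0,-1, 0,0,0.31,0,0,0,-1, 0.06,-0.07,0.31,0,0,0,-1, 0.12,-0.14,0.31,0,0,0,-1, 0.185,-0.203,0.31,0,0,0,-1, 0.185,-0.203,0.31,0,0,0,-1, 0.185,-0.203,0.31,0,0,0,-1, 0.185,-0.203,0.31,0,0,0,-1]'
python3 -m jog '[0,0,-0.03,0,0,0,-1, 0,0,-0.06,0,0,0,-1, 0,0,-0.07,0,0,0,-1, 0,0,-0.08,0,0,0,-1, 0,0,-0.085,0,0,0,-1, 0,0,-0.09,0,0,0,-1, 0,0,-0.09,0,0,0,-1, 0,0,-0.09,0,0,0,-1]'
python3 - <<'E'
from h import *
for i in range(2):
    p,d=eyes.read_camera("side"); s=env.get_state(); print(s['wrist_force'],s['ft_torque'],s['tcp_pos'])
cv2.imwrite("pics/n1.png",cv2.resize(p[140:240,240:340],(600,600),interpolation=cv2.INTER_CUBIC)[:,:,::-1])
E
```

```text
clock: 11.98
tcp_pos: [0.5719, -0.0447, 0.1505]
orientation: [-0.001, 0.007, 1.0, 0.0]
wrist_force: [-0.7, -0.2, -0.4]
finger_gap: 0.0248
grip_force: 39.5
clock: 12.65
tcp_pos: [0.5728, -0.0446, 0.1349]
orientation: [0.001, 0.007, 1.0, 0.0]
wrist_force: [-1.7, 1.8, 9.1]
finger_gap: 0.0247
grip_force: 40.6
[-3.08935804  1.07266097  8.8138718 ] [0.36426676 0.82693078 0.01037683] [ 0.5728596  -0.04458746  0.13493191]
[-3.38372232  1.68083983  9.09925505] [0.42347587 0.88504242 0.07858577] [ 0.57286123 -0.04455926  0.13492303]
```

View pics/n1.png

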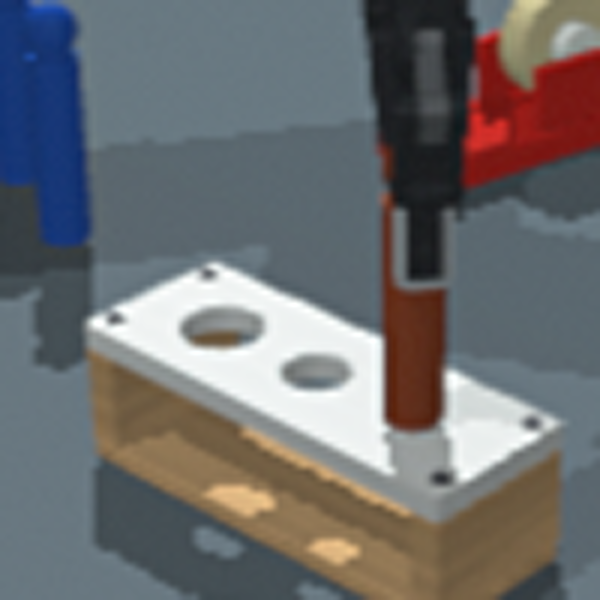

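The foot rests on the plate over the narrow hole (crop (415,425)), with 9 N and no entry: refused. Back to the middle hole.

```bash
python3 -m jog '[0,0,0.04,0,0,0,-1, 0,0,0.09,0,0,0,-1, 0,0,0.09,0,0,0,-1, 0,0,0.09,0,0,0,-1, -0.06,0.07,0.09,0,0,0,-1, -0.12,0.14,0.09,0,0,0,-1, -0.185,0.203,0.09,0,0,0,-1, -0.185,0.203,0.09,0,0,0,-1, -0.185,0.203,0.09,0,0,0,-1, -0.185,0.203,0.09,0,0,0,-1]'
python3 -c 'from h import *;held()'
python3 -m jog '[0,0,-0.03,0,0,0,-1, 0,0,-0.06,0,0,0,-1, 0,0,-0.075,0,0,0,-1, 0,0,-0.085,0,0,0,-1, 0,0,-0.095,0,0,0,-1, 0,0,-0.105,0,0,0,-1, 0,0,-0.115,0,0,0,-1, 0,0,-0.125,0,0,0,-1, 0,0,-0.135,0,0,0,-1, 0,0,-0.135,0,0,0,-1]'
python3 - <<'E'
from h import *
for i in range(2):
    p,d=eyes.read_camera("side"); s=env.get_state(); print(s['wrist_force'],s['ft_torque'],s['tcp_pos'])
E
```

```text
clock: 13.58
tcp_pos: [0.5365, -0.0048, 0.1513]
orientation: [0.0, 0.007, 1.0, -0.0]
wrist_force: [-0.1, -0.0, -0.2]
finger_gap: 0.0251
grip_force: 39.6
tcp [ 0.5367 -0.005   0.1513] rows 168 196
169 287 287 [ 0.5248 -0.005   0.1559]
173 287 287 [ 0.5245 -0.005   0.1454]
177 288 296 [ 0.5361 -0.005   0.1341]
181 288 296 [ 0.5359 -0.005   0.1234]
185 288 296 [ 0.5356 -0.005   0.1125]
189 288 296 [ 0.5354 -0.005   0.1015]
193 289 296 [ 0.5364 -0.005   0.0904]
foot front [ 0.5356 -0.017   0.0875]
clock: 14.47
tcp_pos: [0.5357, -0.0044, 0.1239]
orientation: [-0.0, 0.007, 1.0, 0.0]
wrist_force: [0.0, 0.1, -1.1]
finger_gap: 0.0248
grip_force: 39.6
[ 0.25102345 -1.46483217 -0.24936833] [-0.00625378  0.01768733 -0.06238188] [ 0.53575388 -0.0044673   0.12413979]
[0.48103362 0.50704969 0.03822316] [-0.00564826  0.00519369 -0.03840695] [ 0.53587318 -0.00445652  0.12431055]
```

```bash
python3 -m jog '[0,0,-0.03,0,0,0,-1, 0,0,-0.06,0,0,0,-1, 0,0,-0.09,0,0,0,-1, 0,0,-0.12,0,0,0,-1, 0,0,-0.15,0,0,0,-1, 0,0,-0.17,0,0,0,-1, 0,0,-0.19,0,0,0,-1, 0,0,-0.2,0,0,0,-1, 0,0,-0.21,0,0,0,-1, 0,0,-0.215,0,0,0,-1, 0,0,-0.215,0,0,0,-1]'
python3 -m jog '[0,0,-0.005,0,0,0,-1, 0,0,-0.005,0,0,0,-1, 0,0,-0.005,0,0,0,-1]'
```

```text
clock: 15.48
tcp_pos: [0.5359, -0.0045, 0.0812]
orientation: [-0.0, 0.007, 1.0, 0.0]
wrist_force: [-0.4, -0.1, -1.4]
finger_gap: 0.025
grip_force: 39.6
clock: 15.73
tcp_pos: [0.536, -0.0045, 0.0805]
orientation: [0.0, 0.007, 1.0, 0.0]
wrist_force: [-0.2, 0.7, -0.8]
finger_gap: 0.0247
grip_force: 39.6
```

```bash
python3 -m jog '[0,0,-0.005,0,0,0,-1, 0,0,-0.005,0,0,0,-1, 0,0,-0.008,0,0,0,-1, 0,0,-0.008,0,0,0,-1]'
python3 -m jog '[0,0,-0.003,0,0,0,-1, 0,0,-0.006,0,0,0,-1, 0,0,-0.006,0,0,0,-1]'
```

```text
clock: 16.07
tcp_pos: [0.5361, -0.0045, 0.079]
orientation: [0.0, 0.007, 1.0, 0.0]
wrist_force: [-1.0, 0.3, 2.5]
finger_gap: 0.0249
grip_force: 40.0
clock: 16.32
tcp_pos: [0.5366, -0.0045, 0.079]
orientation: [0.001, 0.007, 1.0, -0.0]
wrist_force: [-2.0, 1.6, 9.5]
finger_gap: 0.0245
grip_force: 40.7
```

Bottomed at 9.5 N. Relaxing the press, opening gently and withdrawing straight up.

```bash
python3 -m jog '[0,0,0.006,0,0,0,-1, 0,0,0.006,0,0,0,-1, 0,0,0.006,0,0,0,-0.3, 0,0,0.006,0,0,0,-0.2, 0,0,0.006,0,0,0,0, 0,0,0.006,0,0,0,0.3, 0,0,0.006,0,0,0,0.6, 0,0,0.006,0,0,0,0.7, 0,0,0.006,0,0,0,0.7, 0,0,0.006,0,0,0,0.7]'
python3 -m jog '[0,0,0.03,0,0,0,0.7, 0,0,0.08,0,0,0,0.7, 0,0,0.15,0,0,0,0.7, 0,0,0.25,0,0,0,0.7, 0,0,0.38,0,0,0,0.7, 0,0,0.5,0,0,0,0.7, 0,0,0.65,0,0,0,0.7, 0,0,0.75,0,0,0,0.7, 0,0,0.75,0,0,0,0.7, 0,0,0.75,0,0,0,0.7]'
python3 - <<'E'
from h import *
p,d=eyes.read_camera("side"); cv2.imwrite("pics/f.png",cv2.resize(p[100:260,210:370],(600,600),interpolation=cv2.INTER_CUBIC)[:,:,::-1])
E
```

```text
clock: 17.15
tcp_pos: [0.5359, -0.0045, 0.0787]
orientation: [-0.0, 0.007, 1.0, 0.0]
wrist_force: [0.2, 0.3, 1.2]
finger_gap: 0.0726
grip_force: 0.0
clock: 17.98
tcp_pos: [0.537, -0.0046, 0.2311]
orientation: [0.002, 0.007, 1.0, -0.0]
wrist_force: [-0.5, 0.7, -0.5]
finger_gap: 0.0727
grip_force: 0.0
```

View pics/f.png

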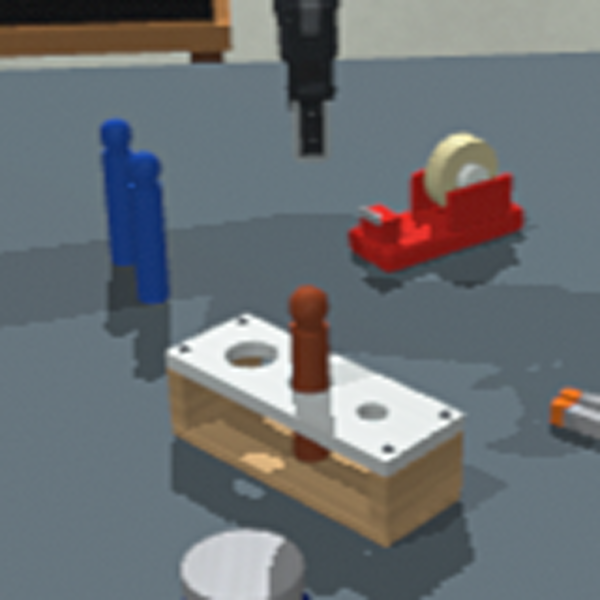

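The doll stands upright in the middle hole (crop (310,370)), its foot on the board at (310,450). The gripper is clear, above and empty.

```bash
python3 -c 'from workcell import env; print(env.hand_in())'
```

```text
the job is handed in; nothing more can be done
None
```

The cherry blank passed the wide and middle holes, was refused at the narrow one with about 9 N, and now stands released in the middle hole on the base board; the job is handed in at about 18 s, with the bystanders untouched.

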